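# Turn the slide plate over in its stand

### The arm

A 6-joint arm with a two-finger parallel gripper is mounted at the origin on a cart in front of the work surface, level with it; the furniture and walls round the work are solid. World frame = base frame: x ahead of the robot, y to its left, z up, the work surface at z = 0. Lengths are in mm, angles in rad, forces in N, time in s.
With the tool pointing down it reaches from about 350 to 1000 mm from the base axis. Payload 7.1 kg.
Tool frame: the origin (TCP) lies at the very end of the fingers, on their centre line; the grasp point (between the pads) lies 19 mm behind it (grasp_offset is the distance from the TCP to the grasp point, in mm); x points along the fingers, z is the direction in which the jaws open and shut, and the axes are right-handed (so a half turn about x gives the same grasp; the last joint's range is limited). The gripper opens to 85 mm and grips with 20 to 120 N. Pads are 22 mm wide; open, the fingers measure 114 mm over their backs; the gripper's body (76 mm by 85 mm) begins 54 mm behind the grasp point. The pads swing forward as they close: fully open they stand 13 mm farther back than shut.
Start: joints at [-1.284, 0.423, 1.63, -0, 1.089, -0.019], TCP at [188.178, -595.981, 231.319] pointing down, gripper open.
Joint ranges: [-3, 3], [-0.9, 2.11], [0.09, 2.58], [-1.31, 4.45], [0.11, 2.69], [-2.54, 2.54]. Speed limits (rad/s): [2.39, 2.39, 3.01, 3.14, 3.14, 3.14].

### API

Orientations are given as a rotation vector (axis times angle).
In Python, from workcell import movep, movel, move_joints, ungrasp, grasp, dwell, solve_ik, read_camera, get_calibration, PlanningError, finish_job, get_time, get_joint_positions, get_dq, get_tau, get_position, get_tool_rot, get_contact_force, get_wrist_torque, get_width, grasp_offset gives the robot as it stands. The module is installed in compiled form; this text tells all that it offers. Calls block until the motion is done:
- movep(position, orientation): joint-space move of the TCP to a pose.
- movel(position, rot=None, vel=150): straight line of the TCP; rot=None keeps the orientation; vel is the mean speed in mm/s.
- move_joints(angles): joint-space move.
- ungrasp() and grasp(): open the fingers fully, or close them until they stop; the grip force is fixed at half the most.
- dwell(seconds).
- solve_ik(position, orientation): joint angles nearest the present ones, or None.
- read_camera(name): name is "side" or "top"; returns the picture (480x640x3 uint8, red, green, blue); there is no depth.
- get_calibration(name): a dict with "fx", "fy", "cx", "cy" (pixels), "extrinsics" (4x4, takes a point from camera to world coordinates). Camera axes: x right, y down, z forward; pixel columns grow to the right and rows downward; lengths in mm; the calibration is good to about 2 mm. A picture is of the moment at which its call begins. get_calibration takes no time and is no camera call.
A pose or a line that the arm cannot do raises PlanningError and nothing moves.
- finish_job(): hands the job in, once; it reports no verdict.
Readings, each from a call of its own:
- get_time(): time.
- get_joint_positions(): joint angles.
- get_dq(): joint speeds.
- get_tau(): joint torques, N m.
- get_position(): TCP position.
- get_tool_rot(): TCP orientation.
- get_contact_force(): force on the tool from outside, world axes, zero at the start.
- get_wrist_torque(): the same for the moment, N m.
- get_width(): finger opening in mm.
Only numpy, scipy, OpenCV 4.12 (cv2) and the standard library are available. Lean on these libraries where they do the work, as an engineer would, in place of code of your own. Each camera call takes 0.05 s, during which the arm holds its last target.

### The job

The slide plate lies on the right leaf of the two-leaf stand with its pockets facing down. Tip it over like the page of a book, its lower edge staying in the valley of the stand, and lower it gently onto the left leaf (do not let it fall over) so that it ends lying flat on that leaf, centred along the valley, its lower edge in the valley and its pockets up, ready for slides. Leave the things around it where they stand.

Things in the scene. Friction and masses are not known exactly. Their poses are not given: they have to be found in the camera images.
- stand: Fixed stand, two equal leaves like a shallow open book, each sloping down at 20 degrees to the straight valley between them. Origin on the worktop under the middle; z up; x level across the valley from the right leaf (-x) to the left leaf (+x), right and left as the robot sees them; y along the valley. Leaves: 4 mm grey sheet, 90 mm along y, 65 mm along the slope. Foot plate: x, y within 50 mm of the origin, 6 mm thick.
- valley (a point): Middle of the stand's valley line (the leaves' upper faces meet there), 50 mm above the worktop; axes as the stand's.
- right_leaf_edge (a point): Middle of the right leaf's outer upper edge, 72 mm above the worktop, 61 mm level from the valley line. Below and outside it is free space: the nearest legs end 17 mm inward.
- left_leaf_edge (a point): Middle of the left leaf's outer upper edge, 72 mm above the worktop, 61 mm level from the valley line, the mirror of the right one; free space below and outside it.
- slide_plate: Loose aluminium slide plate, 90 (x) by 110 (y) by 6 mm (z), 130 to 250 g, origin at its centre. -z face: three slide pockets with dark rubber floors; +z face: plain back with four small dark screws. Starts on the right leaf, back up, at its slope, its +x edge in or within 5 mm of the valley, so that about 25 mm overhang the leaf's outer edge. Turned onto the left leaf it overhangs that in the same way.
- valley_edge (a point): Middle of the plate's +x edge, the one that lies in the valley; 45 mm from the plate's centre, at half its thickness.
- free_edge (a point): Middle of the plate's -x edge, the overhanging one, 45 mm from the plate's centre, at half its thickness; about 84 mm above the worktop at the start.
- dropper_bottle: Bystander, loose: small white dropper bottle with a coloured cap, 33 mm across, 75 mm tall, standing beside the stand, on the robot's side; origin at the centre of its underside.
- capillary_vial: Bystander, loose: slim upright vial, 21 mm across, 90 mm tall, standing beside the stand, behind it; origin at the centre of its underside.
- sample_cup_3: Bystander, loose: white screw-lid sample cup, 51 mm across, 63 mm tall; origin at the centre of its underside.
- petri_2: Bystander, loose: petri dish, 63 mm across, 14 mm tall; origin at the centre of its underside.
- slide_carton: Bystander, loose: small white carton of slides, 31x80x30 mm; origin at the centre of its underside.
- label_roll: Bystander, loose: roll of labels, 66 mm across, 40 mm tall; origin at the centre of its underside.
- note_pad: Bystander, loose: note pad lying flat, 105x74x10 mm; origin at the centre of its underside.
- marker_black: Bystander, loose: black marker pen lying down, 135 mm long, 12 mm thick; origin at the centre of its underside.
Mind the look-alikes: they are no part of the job. Of the things shaped like the slide_plate, the aluminium one is meant.

How it is judged (in metres and radians):
On the way:
1. the plate stands about upright on its lower edge in the valley (angle between slide_plate's own z axis and vertical between 1.3 and 1.9 rad and distance between valley_edge and valley below 0.03 m), for 0.02 s.
At the end, for the whole second after the job is handed in: The plate rests on the left leaf, pockets up, at the leaf's slope within 4 degrees and parallel to the valley within 6; its centre is 33 to 51 mm level from the valley line (41 when fully down) and within 20 mm of the middle along it; at rest (angle between slide_plate's own z axis and vertical between 2.723 and 2.863 rad and angle between the y axis of slide_plate and the y axis of stand, either way round below 0.105 rad and x of slide_plate in the frame of stand between 0.033 and 0.051 m and y of slide_plate in the frame of stand between -0.02 and 0.02 m and distance between valley_edge and valley below 0.025 m and linear speed of slide_plate below 0.01 m/s and angular speed of slide_plate below 0.1 rad/s); the robot touches nothing.
It fails at once if the plate falls or slams over (it turns faster than 10 rad/s; a fall from upright gives about 17) (angular speed of slide_plate above 10 rad/s).
It fails at once if the plate's lower edge leaves the valley (over 45 mm from its middle) (distance between valley_edge and valley above 0.045 m).
It fails at once if a bystander is displaced by more than 25 mm (distance of any of dropper_bottle, capillary_vial, sample_cup_3, petri_2, slide_carton, label_roll, note_pad, marker_black from where it was at the start of the episode above 0.025 m).
It also fails if it takes over 40 s, if anything falls off the work surface, if the arm or the gripper's body presses on something with over 40 N, if the wrist force passes 120 N, or if a joint passes its speed limit or range.

## Working session

There is one attempt and no reset: what is moved stays moved. The work goes in short steps, each a Python script; the robot and the scene stay as the last script left them, time stands still between calls to the robot, and variables do not carry over. Pictures are saved under pics/ and viewed, and the job is handed in when it is done.

```bash
mkdir -p pics
python3 - <<'E'
from workcell import *
import cv2
for n in("side","top"):
    cv2.imwrite(f"pics/{n}0.png",read_camera(n)[:,:,::-1]); c=get_calibration(n); print(n,c)
print(get_time(),grasp_offset,get_tool_rot())
E
```

```text
side {'fx': 445.2687947541494, 'fy': 445.2687947541494, 'cx': 318.1210937668831, 'cy': 231.66678579900943, 'extrinsics': array([[-9.99718723e-01, -1.27031254e-02,  2.00275979e-02,
         5.20918738e+02],
       [-2.34890391e-02,  6.47019866e-01, -7.62111250e-01,
         5.84165756e+02],
       [-3.27705891e-03, -7.62367315e-01, -6.47136259e-01,
         6.70622508e+02],
       [ 0.00000000e+00,  0.00000000e+00,  0.00000000e+00,
         1.00000000e+00]])}
top {'fx': 517.4396950283405, 'fy': 517.4396950283405, 'cx': 328.1065876444866, 'cy': 244.70817865354186, 'extrinsics': array([[-2.17239477e-02, -9.91250853e-01,  1.30191460e-01,
         3.84783351e+02],
       [-9.99575027e-01,  1.90030398e-02, -2.21054144e-02,
        -7.96841487e+01],
       [ 1.94379774e-02, -1.30616349e-01, -9.91242420e-01,
         1.02724972e+03],
       [ 0.00000000e+00,  0.00000000e+00,  0.00000000e+00,
         1.00000000e+00]])}
0.1 18.700000000000003 [ 0.98195586  1.33966964 -0.9804797 ]
```

View pics/side0.png

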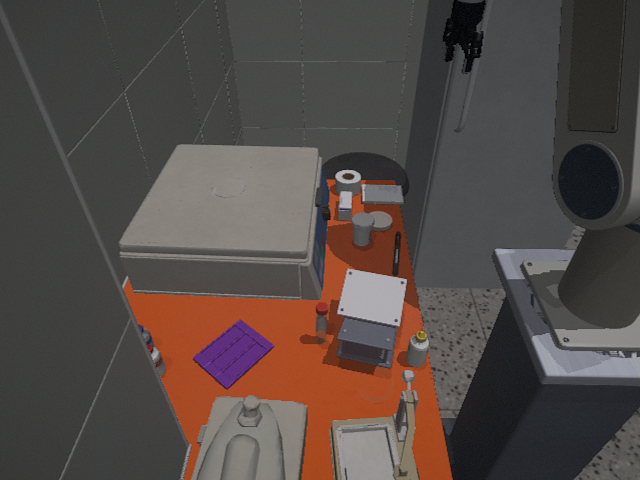

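View pics/top0.png

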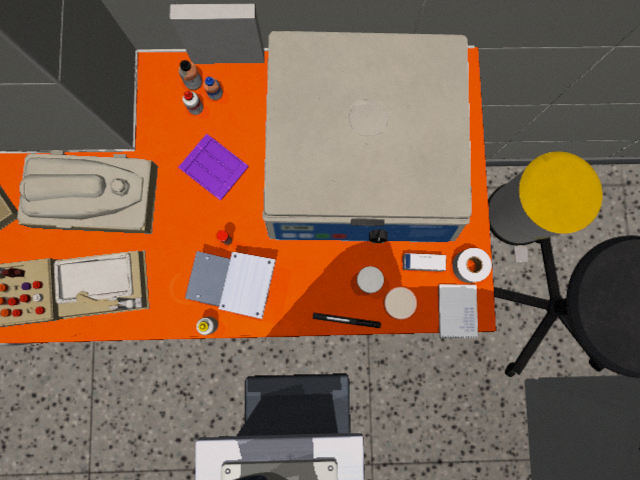

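The candidates are the aluminium plate on the stand, top (249,283) / side (373,297), and the purple plate lying flat on the table, top (213,166) / side (233,353). The aluminium one with a plain back and four screws, on the right leaf, is the one meant. I'll confirm it in an enlarged crop.

Run:
```python
import cv2,numpy as np
t=cv2.imread("pics/top0.png")[225:345,170:300];s=cv2.imread("pics/side0.png")[255:385,300:440]
t=cv2.resize(t,None,fx=6,fy=6,interpolation=cv2.INTER_CUBIC)[:, :780];cv2.imwrite("pics/topc.png",t[:600])
t2=cv2.resize(cv2.imread("pics/top0.png")[240:340,170:300],None,fx=6,fy=6,interpolation=cv2.INTER_CUBIC);cv2.imwrite("pics/topc.png",t2)
s=cv2.resize(cv2.imread("pics/side0.png")[260:380,305:440],None,fx=5,fy=5,interpolation=cv2.INTER_CUBIC);cv2.imwrite("pics/sidec.png",s)
```

```text
(no output)
```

View pics/topc.png

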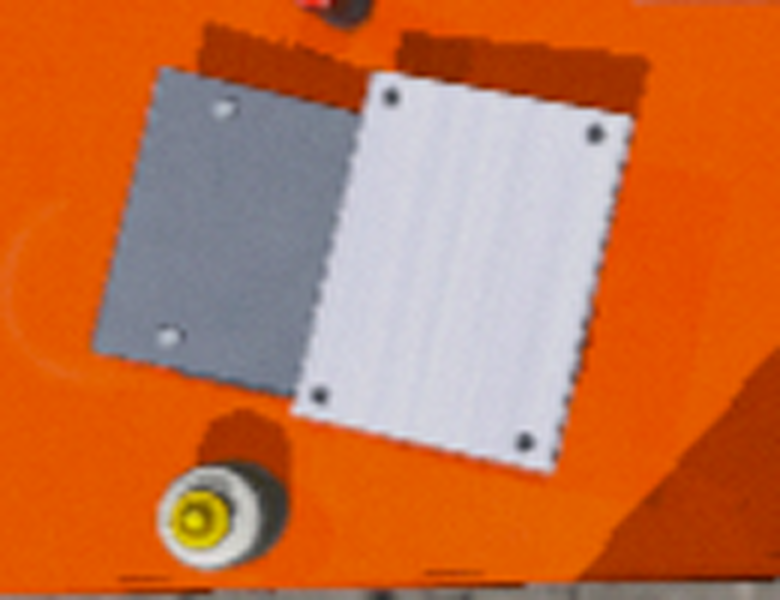

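View pics/sidec.png

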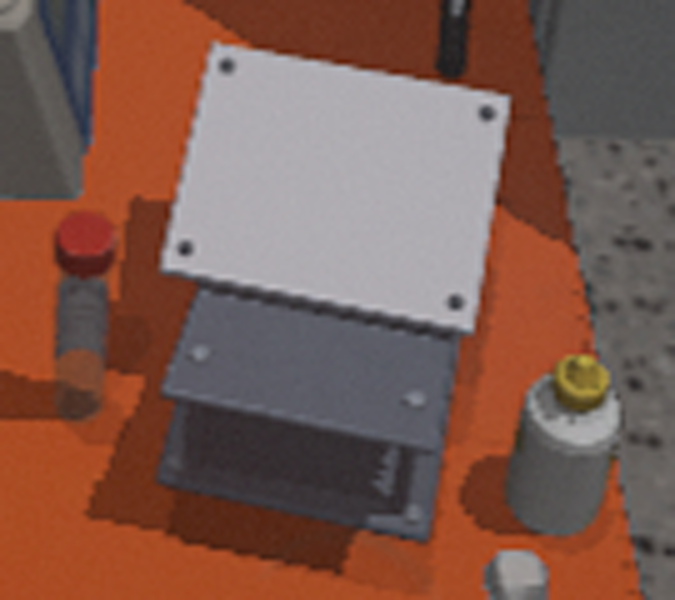

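The crops confirm it: plain bright metal back and four dark screws, on the right leaf. The vial stands behind the stand and the bottle is nearer the robot. Next I fit the stand and plate poses from the corners.

```bash
cat > h.py <<'E'
import numpy as np,cv2
from scipy.optimize import least_squares
from workcell import get_calibration
C={n:get_calibration(n) for n in("side","top")}
def proj(n,P):
    c=C[n];E=c["extrinsics"];p=(np.atleast_2d(P)-E[:3,3])@E[:3,:3]
    return np.c_[c["fx"]*p[:,0]/p[:,2]+c["cx"],c["fy"]*p[:,1]/p[:,2]+c["cy"]]
def ray(n,uv,z):
    c=C[n];E=c["extrinsics"];d=E[:3,:3]@np.array([(uv[0]-c["cx"])/c["fx"],(uv[1]-c["cy"])/c["fy"],1]);o=E[:3,3]
    return o+d*(z-o[2])/d[2]
E
python3 - <<'E'
from h import *
a=np.radians(20);ca,sa=np.cos(a),np.sin(a)
def T(u,o,f): return np.array(u,float)/f+np.array(o)-.5+.5/f
top=T([(372,72),(633,118),(555,470),(295,412),(162,68),(93,350)],(170,240),6)
side=T([(163,268),(213,42),(510,97),(473,330),(163,390),(435,448)],(305,260),5)
def pts(p):
    x,y,yaw,s,v,dyaw=p  # s slip of the edge up the slope, v along valley
    # plate-in-plane: top face. local along slope q (away from valley), v
    P=[]
    for q,w in((0,-55),(90,-55),(90,55),(0,55)):
        qq=s+q; ww=v+w
        c,d=np.cos(dyaw),np.sin(dyaw)
        q0,w0=qq-s-45,ww-v
        qq=s+45+c*q0-d*w0; ww=v+d*q0+c*w0
        P.append((-(qq*ca)+6*sa,ww,50+qq*sa+6*ca))
    for w in(-45,45):P.append((61,w,72))
    P=np.array(P);c,d=np.cos(yaw),np.sin(yaw)
    return np.c_[x+c*P[:,0]-d*P[:,1],y+d*P[:,0]+c*P[:,1],P[:,2]]
def res(p):
    P=pts(p);o=p[6:]
    return np.r_[(proj("top",P+np.array([o[0],o[1],0]))-top).ravel(),(proj("side",P-np.array([o[0],o[1],0]))-side).ravel(),o/2]
p0=[ray("top",(230,283),50)[0],ray("top",(230,283),50)[1],np.pi/2-.2,0,0,0,0,0]
r=least_squares(res,p0);print(r.x,r.cost);print(res(r.x).round(1))
np.save("pose.npy",r.x)
print(pts(r.x).round(1))
print("bottle",ray("top",(170+197/6,240+518/6),75),"vial",ray("top",(222,236),90))
b=ray("side",(305+85/5,260+230/5),88);print("vial side",b, "bottle side",ray("side",(305+582/5,260+375/5),75))
E
```

```text
Traceback (most recent call last):
ValueError: too many values to unpack (expected 6)
```

```bash
cat > fit.py <<'E'
from h import *
a=np.radians(20);ca,sa=np.cos(a),np.sin(a)
def T(u,o,f): return np.array(u,float)/f+np.array(o)-.5+.5/f
top=T([(372,72),(633,118),(555,470),(295,412),(162,68),(93,350)],(170,240),6)
side=T([(163,268),(213,42),(510,97),(473,330),(163,390),(435,448)],(305,260),5)
def pts(p):
    x,y,yaw,s,v,dyaw=p[:6]
    P=[]
    for q,w in((0,-55),(90,-55),(90,55),(0,55)):
        c,d=np.cos(dyaw),np.sin(dyaw); q0,w0=q-45,w
        qq=s+45+c*q0-d*w0; ww=v+d*q0+c*w0
        P.append((-(qq*ca)+6*sa,ww,50+qq*sa+6*ca))
    for w in(-45,45):P.append((61,w,72))
    P=np.array(P);c,d=np.cos(yaw),np.sin(yaw)
    return np.c_[x+c*P[:,0]-d*P[:,1],y+d*P[:,0]+c*P[:,1],P[:,2]]
def res(p):
    P=pts(p);o=p[6:]
    return np.r_[(proj("top",P+np.array([o[0],o[1],0]))-top).ravel(),(proj("side",P-np.array([o[0],o[1],0]))-side).ravel(),o/2]
v=ray("top",(230,283),50)
r=least_squares(res,[v[0],v[1],np.pi/2-.2,0,0,0,0,0]);print(r.x.round(3),r.cost);print(res(r.x).round(1))
np.save("pose.npy",r.x)
print(pts(r.x).round(1))
print("bottle",ray("top",(170+197/6,240+518/6),75),"vial",ray("top",(222,236),90))
b=ray("side",(305+85/5,260+230/5),88);print("vial side",b, "bottle side",ray("side",(305+582/5,260+375/5),75))
E
python3 fit.py
```

```text
[ 4.46004e+02  9.38800e+01  1.34300e+00  2.44900e+00 -3.48500e+00
 -1.00000e-03  5.21000e-01 -9.58000e-01] 2.255194217822865
[ 0.6 -0.4 -0.3 -0.5 -0.6  0.5 -0.1  0.6  0.2 -0.4  0.   0.4 -0.6  0.2
 -0.3 -0.3  0.3 -0.7  0.4  0.2 -0.5 -0.   0.6 -0.   0.3 -0.5]
[[502.9  80.5  56.5]
 [483.9  -1.9  87.2]
 [376.7  22.9  87.3]
 [395.7 105.2  56.5]
 [503.6 143.1  72. ]
 [415.9 163.5  72. ]]
bottle [365.18937105 129.108132    75.        ] vial [527.61124628  92.61015698  90.        ]
vial side [527.83858154  91.92106932  88.        ] bottle side [365.80435422 138.32104164  75.        ]
```

Fit residuals are under 0.7 px, and bottle and vial agree between the views. The plan is to pinch the overhanging free edge with the tool in the plate's plane, swing it about the valley, then release. I'll check reachability through the arc for various in-plane tool angles.

```bash
cat >> h.py <<'E'
from scipy.spatial.transform import Rotation as R
X,Y,YAW,S,V=np.load("pose.npy")[:5]
Rs=R.from_euler("z",YAW).as_matrix()
def pose(th,inset=22,lift=0,beta=0,flip=1,nb=0,s=S,v=V,back=0):
    """plate turned by th about the valley (0=on the right leaf, 140deg = on the left). TCP in plate mid-plane, inset from free edge;
    beta in-plane tool angle; lift = vertical raise; nb offset along plate normal(back side); back=retreat along tool"""
    f=np.radians(20)+th           # elevation angle of plate direction from -x
    d=np.array([-np.cos(f),0,np.sin(f)]); n=np.array([np.sin(f),0,np.cos(f)]); y=np.array([0,1,0.])
    # pivot: lower corner line slid so that plate sits touching: mid-plane edge point
    q=s+90-inset
    t=-(d*np.cos(beta)+y*np.sin(beta)); z=flip*n; yy=np.cross(z,t)
    p=np.array([0,v,50])+d*q+n*(3+nb)+np.array([0,0,lift])-t*back
    if beta: p=p  # TCP itself stays on the centre line
    M=Rs@np.c_[t,yy,z]
    return Rs@p+np.array([X,Y,0]),R.from_matrix(M).as_rotvec()
E
python3 - <<'E'
from h import *
from workcell import *
for fl in(1,-1):
  for b in np.radians([-60,-40,-20,0,20,40,60]):
    o=[]
    for d in range(0,141,20):
        q=solve_ik(*pose(np.radians(d),beta=b,flip=fl,lift=4)); o.append(None if q is None else np.round(q,2).tolist())
    print(fl,round(np.degrees(b)),"".join("x" if k is None else "." for k in o), o[0],o[3],o[-1])
def tri(uvs,uvt):
    f=lambda p:np.r_[proj("side",p)[0]-uvs,proj("top",p)[0]-uvt]
    r=least_squares(f,[400,300,50]);return r.x.round(),r.cost
print(tri((408,375),(138,302)),ray("top",(146,252),40),ray("top",(146,308),40))
E
```

```text
1 -60 x....... None [-0.02, 0.85, 1.55, 0.27, 1.77, -1.56] [0.29, 1.16, 1.24, 0.03, 2.14, -0.29]
1 -40 x....... None [-0.02, 0.67, 1.71, 0.27, 1.44, -1.55] [0.42, 1.11, 1.29, -0.21, 2.03, -0.38]
1 -20 x....... None [0.0, 0.49, 1.91, 0.27, 1.07, -1.54] [0.55, 1.05, 1.4, -0.42, 1.88, -0.41]
1 0 xx...... None [0.05, 0.34, 2.11, 0.28, 0.66, -1.51] [0.67, 0.99, 1.54, -0.63, 1.71, -0.37]
1 20 xxx..... None [0.14, 0.27, 2.31, 0.17, 0.17, -1.33] [0.78, 0.95, 1.71, -0.86, 1.54, -0.25]
1 40 ....x... [-0.66, 1.08, 2.45, 1.94, 1.44, 2.54] [0.3, 0.37, 2.49, 3.64, 0.45, 1.63] [0.88, 0.95, 1.9, -1.13, 1.42, -0.05]
1 60 .xx..xxx [-0.4, 1.37, 2.55, 2.41, 2.01, 2.34] [0.51, 0.7, 2.58, 3.74, 1.17, 1.86] None
-1 -60 ......xx [-0.27, 1.06, 1.53, 0.48, 1.89, 0.55] [-0.02, 0.85, 1.55, 0.27, 1.77, 1.58] None
-1 -40 .......x [-0.39, 0.98, 1.7, 0.65, 1.68, 0.52] [-0.02, 0.67, 1.71, 0.27, 1.44, 1.59] None
-1 -20 ......xx [-0.51, 0.91, 1.88, 0.86, 1.47, 0.4] [0.0, 0.49, 1.91, 0.27, 1.07, 1.6] None
-1 0 .....xxx [-0.61, 0.87, 2.08, 1.13, 1.3, 0.18] [0.05, 0.34, 2.11, 0.28, 0.66, 1.63] None
-1 20 ....xxxx [-0.68, 0.91, 2.28, 1.51, 1.24, -0.18] [0.14, 0.27, 2.31, 0.17, 0.17, 1.81] None
-1 40 ....xxxx [-0.66, 1.08, 2.45, 1.94, 1.44, -0.6] [0.3, 0.37, 2.49, 3.64, 0.45, -1.51] None
-1 60 .xx..xxx [-0.4, 1.37, 2.55, 2.41, 2.01, -0.8] [0.51, 0.7, 2.58, 3.74, 1.17, -1.28] None
(array([407., 235., 112.]), np.float64(3.4802985696371627)) [507.08140166 246.08424926  40.        ] [400.93455947 243.54527767  40.        ]
```

Run:
```python
import cv2
cv2.imwrite("pics/l1.png",cv2.resize(cv2.imread("pics/side0.png")[360:480,300:460],None,fx=5,fy=5,interpolation=2))
cv2.imwrite("pics/l2.png",cv2.resize(cv2.imread("pics/top0.png")[230:350,0:160],None,fx=5,fy=5,interpolation=2))
```

```text
(no output)
```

View pics/l1.png

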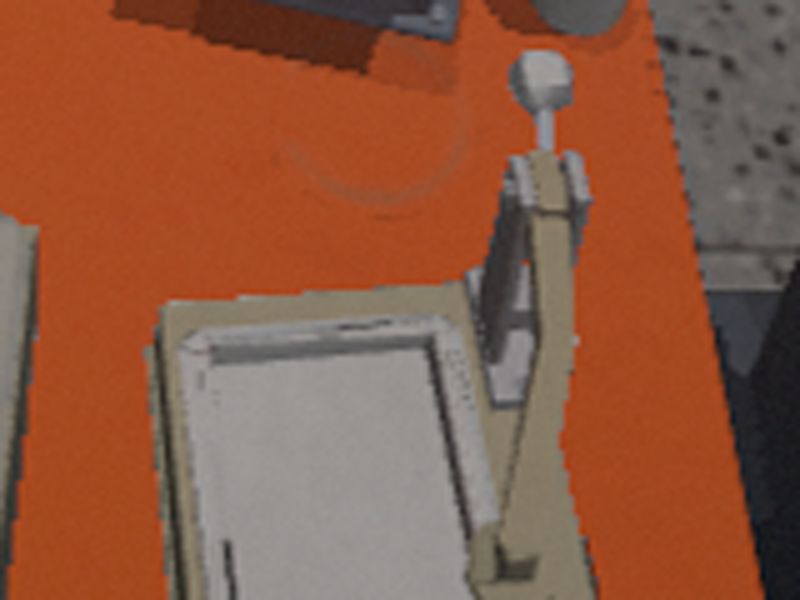

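View pics/l2.png

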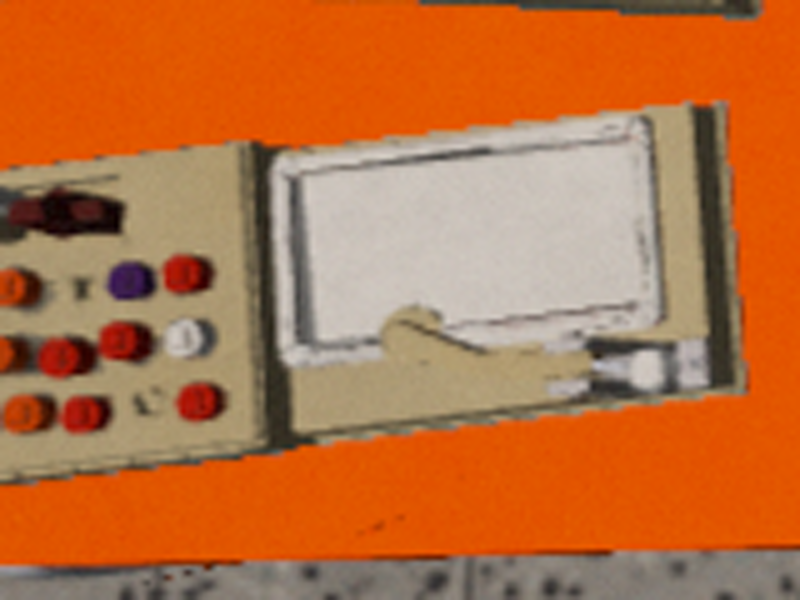

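```bash
cat > fk.py <<'E'
from h import *
def fk(q,p):
    h,a1,L1,e,L2,Lt=p
    c1,s1=np.cos(q[0]),np.sin(q[0]);r=np.array([c1,s1,0]);zz=np.array([0,0,1.])
    u=np.sin(q[1])*r+np.cos(q[1])*zz; E=a1*r+h*zz+L1*u
    g=q[1]+q[2]; f=np.sin(g)*r+np.cos(g)*zz; up=-np.cos(g)*r+np.sin(g)*zz
    K=E+e*up; W=K+L2*f
    ax=np.array([-s1,c1,0])
    # roll q4 about f, then bend q5 about rolled ax
    axr=R.from_rotvec(f*q[3]*p_sign).apply(ax); t=R.from_rotvec(axr*q[4]).apply(f)
    return E,K,W,W+Lt*t,t
p_sign=1
E
python3 - <<'E'
import fk; from fk import *; from workcell import *
D=[]
for fl in(1,-1):
  for b in np.radians([-60,-30,0,20]):
    for d in range(0,141,20):
        P,r=pose(np.radians(d),beta=b,flip=fl,lift=4); q=solve_ik(P,r)
        if q is not None: D.append((q,P,R.from_rotvec(r).as_matrix()[:,0]))
for s in(1,-1):
    fk.p_sign=s
    f=lambda p:np.concatenate([np.r_[fk.fk(q,p)[3]-P,100*(fk.fk(q,p)[4]-t)] for q,P,t in D])
    r=least_squares(f,[300,0,400,0,400,250]);print(s,r.x.round(1),r.cost)
for fl in (1,-1):
  for b in range(-50,31,10):
    ok=[d for d in range(0,141,2) if solve_ik(*pose(np.radians(d),beta=np.radians(b),flip=fl,lift=3)) is not None]
    print(fl,b,ok[0],ok[-1],len(ok))
print(ray("top",(265,240),0),ray("top",(465,240),0),ray("side",(322,298),0),ray("side",(306,298),0),ray("side",(132,290),0))
f=lambda p:np.r_[proj("side",p)[0]-(408,375.6),proj("top",p)[0]-(129.6,303.6)]
r=least_squares(f,[400,300,50]);print("ball",r.x,r.cost)
f=lambda p:np.r_[proj("side",p)[0]-(323,149),proj("top",p)[0]-(265,213)]
r=least_squares(f,[400,30,200]);print("box top corner",r.x,r.cost)
E
```

```text
Traceback (most recent call last):
AttributeError: 'function' object has no attribute 'fk'
```

Run:
```python
from h import *; from workcell import *; import fk as F
D=[]
for fl in(1,-1):
  for b in np.radians([-60,-30,0,20]):
    for d in range(0,141,20):
        P,r=pose(np.radians(d),beta=b,flip=fl,lift=4); q=solve_ik(P,r)
        if q is not None: D.append((q,P,R.from_rotvec(r).as_matrix()[:,0]))
for s in(1,-1):
    F.p_sign=s
    f=lambda p:np.concatenate([np.r_[F.fk(q,p)[3]-P,100*(F.fk(q,p)[4]-t)] for q,P,t in D])
    r=least_squares(f,[300,0,400,0,400,250]);print(s,r.x.round(1),r.cost)
for fl in (1,-1):
  for b in range(-50,31,10):
    ok=[d for d in range(0,141,2) if solve_ik(*pose(np.radians(d),beta=np.radians(b),flip=fl,lift=3)) is not None]
    print(fl,b,ok[0],ok[-1],len(ok))
print(ray("top",(265,240),0),ray("top",(465,240),0),ray("side",(322,298),0),ray("side",(306,298),0),ray("side",(132,290),0))
f=lambda p:np.r_[proj("side",p)[0]-(408,375.6),proj("top",p)[0]-(129.6,303.6)]
r=least_squares(f,[400,300,50]);print("ball",r.x,r.cost)
f=lambda p:np.r_[proj("side",p)[0]-(323,149),proj("top",p)[0]-(265,213)]
r=least_squares(f,[400,30,200]);print("box top corner",r.x,r.cost)
```

```text
1 [313.9 -10.5 579.3 -78.5 493.9 310.1] 2887.0971766597872
-1 [ 213.   690.2 -494.   -13.8 -105.5 -292.9] 223939.0470638589
1 -50 4 140 69
1 -40 6 140 68
1 -30 10 140 66
1 -20 14 140 64
1 -10 22 140 60
1 0 30 140 56
1 10 40 140 51
1 20 52 140 45
1 30 52 140 41
-1 -50 0 118 60
-1 -40 0 120 61
-1 -30 0 118 60
-1 -20 0 114 58
-1 -10 0 108 55
-1 0 0 98 50
-1 10 0 84 43
-1 20 0 68 35
-1 30 0 64 33
[531.62164412  23.44109142   0.        ] [ 523.984106   -378.73462066    0.        ] [529.22837172  -2.87753385   0.        ] [560.90244009  -2.22424473   0.        ] [913.27121152 -16.20291835   0.        ]
ball [407.57586395 243.91215759 125.06345646] 0.0023671703076288486
box top corner [524.96988228 -10.09924169 329.23987685] 5.530479351767241
```

Run:
```python
from h import *; from workcell import *; import fk as F
p=[313.9,-10.5,579.3,-78.5,493.9,310.1]
for b,th0,w in((-30,10,20),(-25,12,20),(-20,14,20),(-15,18,15),(-10,22,10)):
    print("beta",b)
    for d in(th0,70,110,136,140):
        q=solve_ik(*pose(np.radians(d),beta=np.radians(b),lift=3,v=V+w))
        if q is None: print(d,None);continue
        E,K,W,T,t=F.fk(q,p);print(d,"q",np.round(q,2),"E",E.round(),"K",K.round(),"W",W.round(),"T",T.round())
def tri(s,t):
    f=lambda p:np.r_[proj("side",p)[0]-s,proj("top",p)[0]-t]
    r=least_squares(f,[500,300,50]);return r.x.round(),r.cost
print("spectro knob",tri((250,404),(120,185)))
```

```text
beta -30
10 None
70 q [ 0.09  0.57  1.81  0.17  1.27 -1.34] E [298.  28. 803.] K [242.  23. 749.] W [582.  55. 392.] T [431.  90. 124.]
110 q [ 0.39  0.79  1.58 -0.16  1.6  -0.69] E [371. 155. 720.] K [319. 133. 666.] W [636. 265. 310.] T [446. 132. 105.]
136 q [ 0.49  1.03  1.41 -0.28  1.89 -0.41] E [428. 229. 614.] K [375. 201. 562.] W [658. 353. 187.] T [452. 149.  78.]
140 q [ 0.5   1.07  1.38 -0.3   1.94 -0.38] E [435. 238. 595.] K [383. 209. 544.] W [660. 361. 165.] T [452. 151.  73.]
beta -25
12 None
70 q [ 0.11  0.52  1.86  0.15  1.18 -1.32] E [276.  30. 816.] K [220.  24. 762.] W [559.  60. 405.] T [431.  90. 124.]
110 q [ 0.42  0.77  1.62 -0.21  1.54 -0.67] E [356. 161. 732.] K [304. 137. 678.] W [615. 278. 320.] T [446. 131. 105.]
136 q [ 0.52  1.01  1.43 -0.33  1.85 -0.41] E [416. 241. 622.] K [364. 211. 571.] W [638. 369. 192.] T [452. 149.  78.]
140 q [ 0.53  1.05  1.41 -0.35  1.9  -0.38] E [424. 250. 602.] K [371. 219. 552.] W [640. 378. 170.] T [453. 150.  73.]
beta -20
14 None
70 q [ 0.12  0.48  1.91  0.13  1.09 -1.3 ] E [255.  31. 828.] K [198.  24. 774.] W [535.  6
[... 873 characters left out ...]
149.  73.]
beta -10
22 q [-0.42  0.62  2.08  0.88  1.09 -2.53] E [ 296. -133.  786.] K [ 232. -104.  752.] W [ 426. -192.  307.] T [425.  42. 103.]
70 q [ 0.15  0.41  1.98  0.08  0.91 -1.25] E [219.  33. 845.] K [162.  25. 791.] W [494.  75. 429.] T [442.  87. 124.]
110 q [ 0.51  0.7   1.71 -0.37  1.38 -0.58] E [316. 175. 758.] K [265. 147. 705.] W [555. 308. 339.] T [458. 129. 105.]
136 q [ 0.61  0.97  1.51 -0.5   1.74 -0.4 ] E [383. 268. 641.] K [332. 233. 593.] W [580. 406. 202.] T [464. 146.  78.]
140 q [ 0.62  1.01  1.48 -0.52  1.79 -0.38] E [392. 280. 620.] K [341. 243. 573.] W [582. 415. 178.] T [465. 148.  73.]
spectro knob (array([623., 276., 100.]), np.float64(0.04998196482866788))
```

Run:
```python
import cv2
cv2.imwrite("pics/m1.png",cv2.resize(cv2.imread("pics/side0.png")[375:480,180:330],None,fx=5,fy=5,interpolation=2))
cv2.imwrite("pics/m2.png",cv2.resize(cv2.imread("pics/top0.png")[140:250,10:170],None,fx=5,fy=5,interpolation=2))
```

```text
(no output)
```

View pics/m1.png

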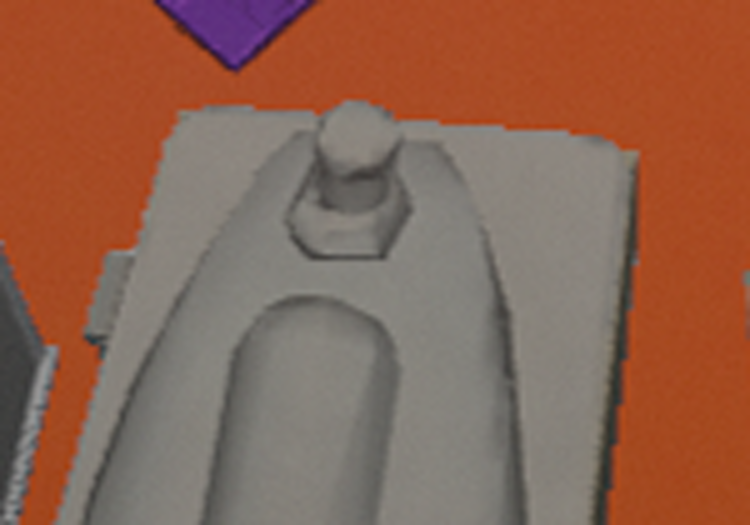

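View pics/m2.png

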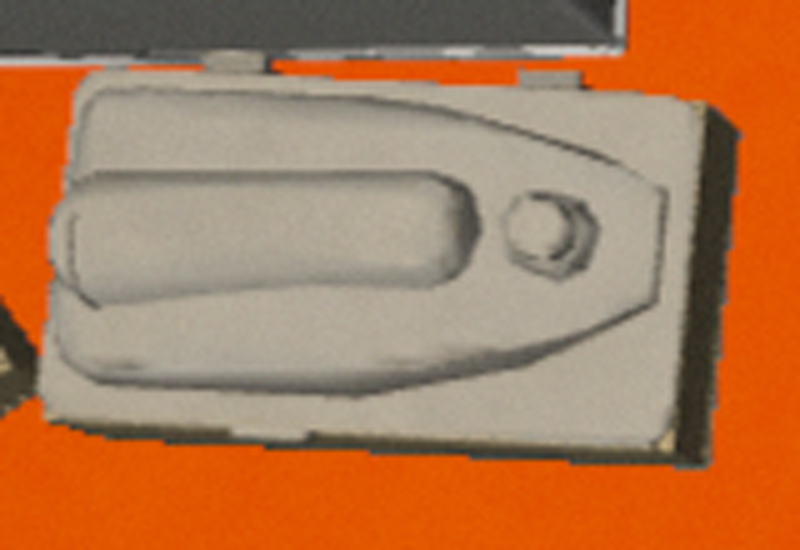

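Run:
```python
from h import *; from workcell import *; import fk as F
p=[313.9,-10.5,579.3,-78.5,493.9,310.1]
def tri(s,t):
    f=lambda p:np.r_[proj("side",p)[0]-s,proj("top",p)[0]-t]
    r=least_squares(f,[500,300,50]);return r.x.round(),r.cost
print("spectro near",tri((307.4,405.4),(145,230)),"knob",tri((252,403),(117.5,185.5)))
print("tray top near right corner", tri((300+165/5,360+305/5),(708/5,230+105/5)))
for b in (-20,-15,-10,-5,0):
  for w in(-10,0,10,20):
    ok=[d for d in range(10,36) if solve_ik(*pose(np.radians(d),beta=np.radians(b),lift=0,v=V+w)) is not None]
    P,r=pose(np.radians(140),beta=np.radians(b),v=V+w);q=solve_ik(P,r);W=F.fk(q,p)[2]
    P0,r0=pose(np.radians(ok[0]),beta=np.radians(b),v=V+w);q=solve_ik(P0,r0);W0=F.fk(q,p)[2]
    print(b,w,ok[0],"W0",W0.round(),"end",P.round(),W.round())
```

```text
spectro near (array([548., 247.,  46.]), np.float64(0.30084126024932417)) knob (array([620., 278., 107.]), np.float64(0.3286727049172716))
tray top near right corner (array([509., 260.,  25.]), np.float64(0.5903995253587375))
-20 -10 14 W0 [ 492. -229.  255.] end [474. 156.  71.] [648. 386. 170.]
-20 0 14 W0 [ 482. -226.  255.] end [465. 159.  71.] [638. 389. 170.]
-20 10 15 W0 [ 473. -220.  260.] end [455. 161.  71.] [629. 391. 170.]
-20 20 16 W0 [ 464. -214.  265.] end [445. 163.  71.] [619. 393. 170.]
-15 -10 17 W0 [ 468. -218.  275.] end [474. 156.  71.] [625. 399. 173.]
-15 0 18 W0 [ 459. -212.  280.] end [465. 159.  71.] [616. 402. 173.]
-15 10 18 W0 [ 449. -210.  280.] end [455. 161.  71.] [606. 404. 173.]
-15 20 19 W0 [ 440. -203.  285.] end [445. 163.  71.] [596. 406. 173.]
-10 -10 20 W0 [ 444. -205.  294.] end [474. 156.  71.] [602. 411. 175.]
-10 0 21 W0 [ 435. -198.  299.] end [465. 159.  71.] [592. 413. 175.]
-10 10 22 W0 [ 426. -192.  304.] end [455. 161.  71.] [582. 415. 175.]
-10 20 23 W0 [ 417. -185.  309.] end [445. 163.  71.] [572. 418. 175.]
-5 -10 25 W0 [ 423. -180.  320.] end [474. 156.  71.] [577. 420. 176.]
-5 0 25 W0 [ 413. -177.  321.] end [465. 159.  71.] [567. 422. 176.]
-5 10 26 W0 [ 404. -170.  325.] end [455. 161.  71.] [557. 425. 176.]
-5 20 27 W0 [ 395. -163.  330.] end [445. 163.  71.] [548. 427. 176.]
0 -10 29 W0 [ 401. -156.  339.] end [474. 156.  71.] [551. 427. 177.]
0 0 30 W0 [ 392. -149.  344.] end [465. 159.  71.] [542. 429. 177.]
0 10 30 W0 [ 382. -146.  344.] end [455. 161.  71.] [532. 432. 177.]
0 20 31 W0 [ 373. -139.  348.] end [445. 163.  71.] [522. 434. 177.]
```

Box (centrifuge) front is at x≈525 with y<0, clamp ball at (407,244,125), and spectrometer rim at (548,247,46). With β=-15° and a start about 18° off the plate's slope, the swing clears them all. Next I check the path through the joints and corner clearance.

```bash
cat > plan.py <<'E'
from h import *
import fk as F
FP=[313.9,-10.5,579.3,-78.5,493.9,310.1]
B=np.radians(-15); W=8; TH0=19
def wp(th,s=S,v=V,lift=2.5,back=0,inset=22,nbx=0):
    """th in deg"""
    return pose(np.radians(th),inset=inset,lift=lift,beta=B,nb=-6*th/140+nbx,s=s,v=v+W,back=back)
E
python3 - <<'E'
from plan import *; from workcell import *
qa=solve_ik(*wp(TH0,back=110,lift=0)); q0=solve_ik(*wp(TH0,lift=0)); print(qa,q0,wp(TH0,back=110,lift=0)[0],wp(TH0,lift=0)[0])
qs=np.array(get_joint_positions())
for k in np.linspace(0,1,9):
    E,K,Wc,T,t=F.fk(qs+(np.array(qa)-qs)*k,FP);print(k,Wc.round(),T.round())
pr=None
for d in list(range(TH0,140,10))+[140]:
    q=solve_ik(*wp(d));f=np.radians(20+d)
    # lowest corner clearance
    n=np.array([np.sin(f),np.cos(f)]);dd=np.array([-np.cos(f),np.sin(f)]);m=9
    for h in(0,6):
        c=np.array([0,2.5])+dd*S+n*(h-6*d/140); m=min(m,c[1]-abs(c[0])*np.tan(np.radians(20)))
    print(d,np.round(q,2),"clr",round(m,1))
E
```

```text
[-0.5680354   0.59001702  1.90810332  0.68514928  1.37997937 -2.43645918] [-0.4290787   0.6812885   2.01353604  0.82899341  1.1876617  -2.52221505] [438.6277936  -43.96342632 162.89985267] [429.54799946  42.90679409  96.03340261]
0.0 [ 178. -603.  543.] [ 178. -602.  233.]
0.125 [ 229. -579.  516.] [ 240. -543.  208.]
0.25 [ 276. -549.  490.] [ 295. -478.  189.]
0.375 [ 319. -515.  465.] [ 340. -409.  174.]
0.5 [ 358. -476.  440.] [ 376. -337.  164.]
0.625 [ 392. -434.  417.] [ 403. -263.  159.]
0.75 [ 420. -389.  395.] [ 421. -190.  157.]
0.875 [ 443. -342.  373.] [ 431. -118.  159.]
1.0 [ 460. -293.  353.] [434. -48. 165.]
19 [-0.43  0.68  2.01  0.83  1.19 -2.52] clr 2.5
29 [-0.34  0.58  2.03  0.74  1.09 -2.33] clr 2.6
39 [-0.24  0.51  2.03  0.62  1.01 -2.1 ] clr 2.8
49 [-0.12  0.46  2.01  0.47  0.97 -1.84] clr 3.0
59 [-0.    0.44  1.98  0.29  0.96 -1.57] clr 3.3
69 [ 0.11  0.45  1.94  0.12  1.   -1.31] clr 3.8
79 [ 0.22  0.49  1.88 -0.03  1.08 -1.08] clr 3.4
89 [ 0.32  0.54  1.82 -0.15  1.18 -0.9 ] clr 3.1
99 [ 0.4   0.62  1.75 -0.24  1.3  -0.75] clr 2.8
109 [ 0.46  0.71  1.68 -0.31  1.43 -0.63] clr 2.6
119 [ 0.52  0.8   1.61 -0.37  1.56 -0.54] clr 2.5
129 [ 0.55  0.9   1.53 -0.42  1.69 -0.46] clr 2.5
139 [ 0.58  1.01  1.46 -0.46  1.82 -0.4 ] clr 2.5
140 [ 0.58  1.02  1.45 -0.47  1.83 -0.4 ] clr 2.5
```

Run:
```python
from plan import *; from workcell import *
movep(*wp(TH0,back=110,lift=0)); print(get_time())
movel(*wp(TH0,back=30,lift=0),vel=150)
for n in("side","top"):
    im=read_camera(n)[:,:,::-1]; c=im[240:360,290:450] if n=="side" else im[200:320,170:330]
    cv2.imwrite(f"pics/{n}1.png",cv2.resize(c,None,fx=5,fy=5,interpolation=2))
print(get_time(),get_position(),get_contact_force(),get_width())
```

```text
2.2417
3.025 [432.78147808  18.39405888 114.66255787] [ 0.5593051  -0.33535739 -0.10641347] 85.37258598471618
```

View pics/side1.png

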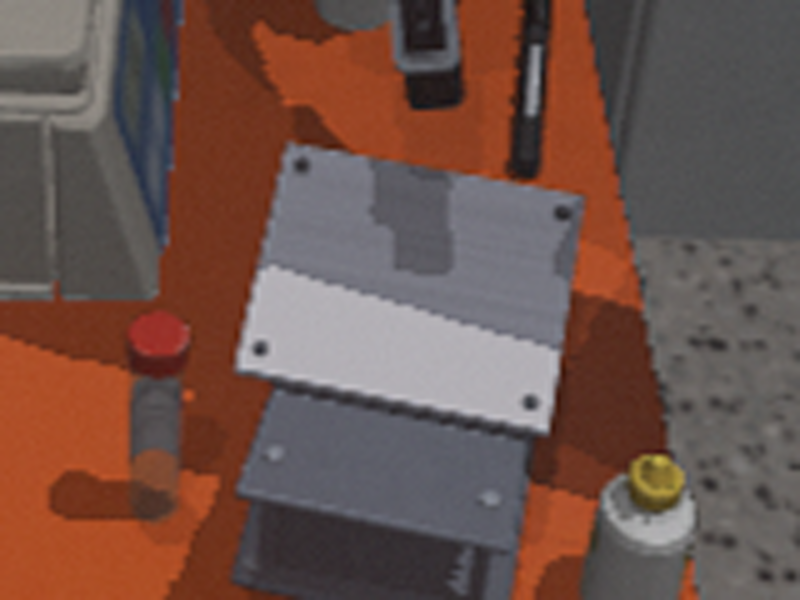

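View pics/top1.png

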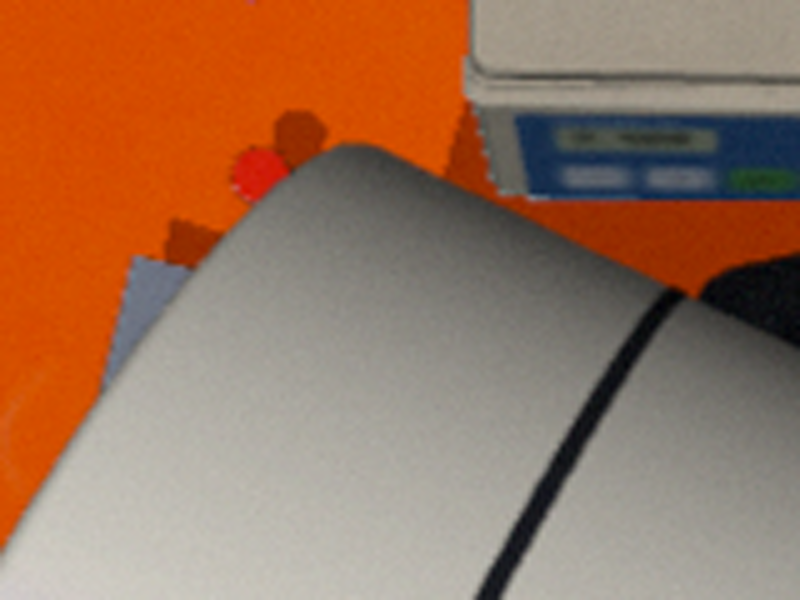

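Run:
```python
from plan import *
P,r=wp(TH0,back=30,lift=0);M=R.from_rotvec(r).as_matrix()
for nb in(42,50,57,-42,-57):
    for bk in(0,13):
        u=proj("side",P+M[:,2]*nb-M[:,0]*bk)[0];print(nb,bk,(P+M[:,2]*nb-M[:,0]*bk).round(),((u-[290,240])*5).round())
```

```text
42 0 [438.  45. 147.] [430. 111.]
42 13 [439.  35. 155.] [426.  73.]
50 0 [439.  50. 153.] [429. 108.]
50 13 [440.  40. 161.] [426.  70.]
57 0 [440.  54. 159.] [429. 105.]
57 13 [441.  44. 166.] [425.  67.]
-42 0 [426.  -7.  82.] [438. 141.]
-42 13 [427. -17.  90.] [434. 106.]
-57 0 [424. -16.  70.] [439. 146.]
-57 13 [425. -26.  78.] [436. 112.]
```

The side view shows the upper fingertip ending at crop row ≈70 and the lower at ≈105. That matches my projection with the open pads 13 mm back, so the TCP refers to shut fingers. Gripping now.

Run:
```python
from plan import *; from workcell import *
movel(*wp(TH0,lift=0),vel=60); print(get_time(),get_contact_force().round(1))
grasp(); print(get_time(),get_width(),get_contact_force().round(1),get_wrist_torque().round(2),get_position())
im=read_camera("side")[:,:,::-1]; cv2.imwrite("pics/side2.png",cv2.resize(im[220:340,290:450],None,fx=5,fy=5,interpolation=2))
```

```text
3.675 [-0.7 -0.7  0.4]
4.3833 4.695516086142595 [-0.2 -1.7  4. ] [ 0.09  0.04 -0.06] [429.67190351  42.98421876  96.41000188]
```

View pics/side2.png

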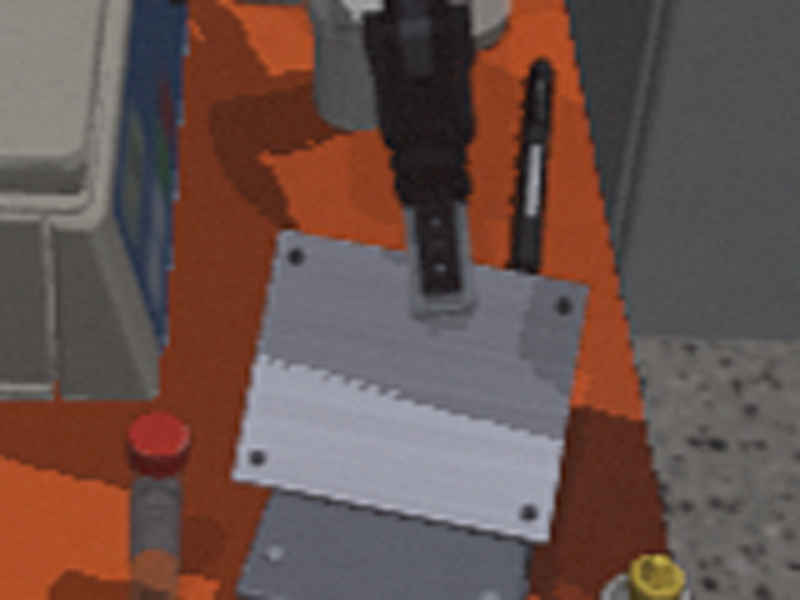

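Gripped: width 4.7 mm, 4 N load, the fingertip overlaps the plate at crop (440,310). Checking the plate's pose before swinging.

```bash
cat > chk.py <<'E'
from plan import *
off=np.load("pose.npy")[6:]
def corners(th,s,v,nb,dy):
    f=np.radians(20+th);d=np.array([-np.cos(f),0,np.sin(f)]);n=np.array([np.sin(f),0,np.cos(f)]);y=np.array([0,1.,0]);o=[]
    for q,w in((0,-55),(90,-55),(90,55),(0,55)):
        a,b=(q-45)*np.cos(dy)-w*np.sin(dy),(q-45)*np.sin(dy)+w*np.cos(dy)
        o.append(np.array([0,v+b,50])+d*(s+45+a)+n*(face+nb)+0*y)
    return (Rs@np.array(o).T).T+np.array([X,Y,0])
face=6
def fit(n,px,th0,nb=0):
    sg={"top":1,"side":-1}[n];o=sg*np.array([off[0],off[1],0])
    f=lambda p:(proj(n,corners(*p[:3],p[4],p[3])+o)-px).ravel()
    g=lambda p:np.r_[f(p),(p[4]-nb)*.3]
    r=least_squares(g,[th0,S,V,0,nb],x_scale=[10,5,5,.05,2]);print("th s v dyaw nb",r.x.round(2),"res",f(r.x).round(1));return r.x
E
python3 - <<'E'
import chk;from chk import *
px=np.array([(232,481),(283,230),(588,287),(549,542)])/5.+[290,220]-.4
chk.fit("side",px,19,-.8)
E
```

```text
th s v dyaw nb [13.78 -0.06 -3.4   0.   -0.77] res [ 0.2 -0.3 -0.3  0.3  0.2 -0.2 -0.2  0.2]
```

Run:
```python
import chk;from chk import *
px=np.array([(232,481),(283,230),(588,287),(549,542)])/5.+[290,220]-.4
o=-np.array([off[0],off[1],0])
for th in(13.8,16,19):
    f=lambda p:(proj("side",corners(th,p[0],p[1],p[3],p[2])+o)-px).ravel()
    r=least_squares(f,[S,V,0,-.8],x_scale=[5,5,.05,2]);print(th,r.x.round(2),f(r.x).round(2))
```

```text
13.8 [-0.1  -3.38  0.   -0.51] [ 0.16 -0.28 -0.26  0.29  0.25 -0.18 -0.15  0.16]
16 [ 0.13 -3.45  0.   -3.66] [ 0.31 -0.2  -0.28  0.19  0.24 -0.23 -0.27  0.24]
19 [ 0.13 -3.52  0.   -7.25] [ 0.48 -0.14 -0.35  0.08  0.25 -0.26 -0.38  0.31]
```

The +4 N is along the left leaf's normal: the pads' forward swing pushed the edge gently home (s≈0) and the plate sits a few degrees below the tool plane. I'll relieve it by lifting 5 mm, turn a little and look again.

Run:
```python
from plan import *; from workcell import *
movel(*wp(TH0,lift=5),vel=30); print(get_contact_force().round(1),get_wrist_torque().round(2))
for d in(29,39): movel(*wp(d,lift=5),vel=50)
dwell(.2);print(get_time(),get_width(),get_contact_force().round(1),get_wrist_torque().round(2))
im=read_camera("side")[:,:,::-1]; cv2.imwrite("pics/side3.png",cv2.resize(im[220:340,290:450],None,fx=5,fy=5,interpolation=2))
im=read_camera("top")[:,:,::-1]; cv2.imwrite("pics/top3.png",cv2.resize(im[220:340,170:330],None,fx=5,fy=5,interpolation=2))
```

```text
[-0.1 -0.4 -3. ] [-0.78  0.01 -0.  ]
5.7167 4.540611906649189 [ 0.3 -0.7 -2.8] [-0.54 -0.11 -0.01]
```

View pics/side3.png

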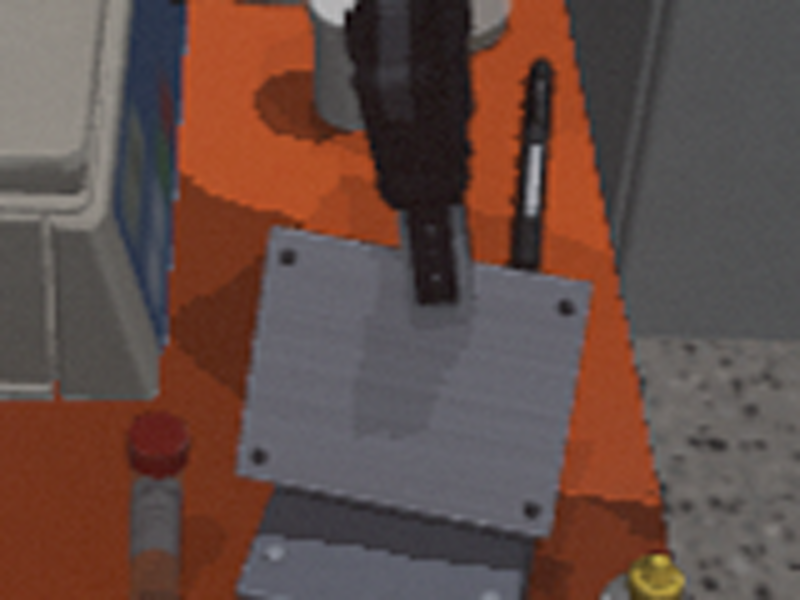

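View pics/top3.png

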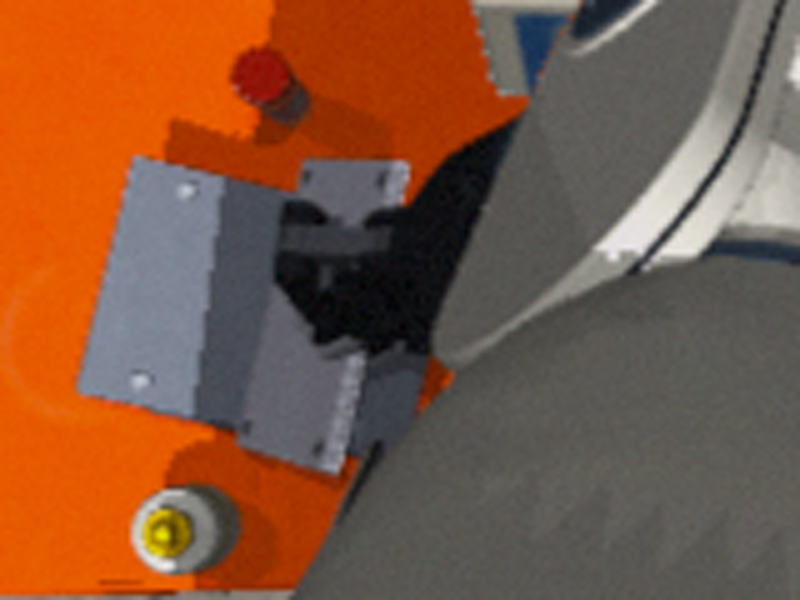

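```bash
cat >> chk.py <<'E'
def fit2(ps,pt,th0):
    o=np.array([off[0],off[1],0])
    def f(p):
        c=corners(p[0],p[1],p[2],p[4],p[3]);r=[]
        for n,px,sg in(("side",ps,-1),("top",pt,1)):
            for i,x in px.items(): r.append(proj(n,c[i]+sg*o)[0]-x)
        return np.concatenate(r)
    r=least_squares(f,[th0,S,V,0,0],x_scale=[10,5,5,.05,2]);print("th s v dyaw nb",r.x.round(2),"res",f(r.x).round(1));return r.x
def px(l,o): return {i:np.array(u)/5.+o-.4 for i,u in enumerate(l) if u}
E
python3 - <<'E'
import chk;from chk import *
ps=px([(236,472),(272,227),(592,284),(549,537)],np.array([290,220]))
pt=px([(302,160),(388,162),(322,468),(236,430)],np.array([170,220]))
chk.fit2(ps,pt,39)
E
```

```text
th s v dyaw nb [ 3.997e+01  5.180e+00 -3.280e+00  1.000e-02  8.900e-01] res [-0.8  0.1 -0.6 -0.4  0.3  0.3 -0.2  0.3  0.3 -1.   0.9 -0.9 -0.7  0.6
 -0.3  2.6]
```

Both views give th = 40° for 39° commanded, v = -3.3, edge 5 mm clear of the valley, so the plate is now aligned in the jaws. Swinging on.

Run:
```python
from plan import *; from workcell import *
for d in range(49,131,9):
    movel(*wp(d,lift=5,v=V+3.3*min(1,(d-40)/80)),vel=55)
    print(d,get_time(),get_contact_force().round(1),round(get_width(),2))
im=read_camera("side")[:,:,::-1]; cv2.imwrite("pics/side4.png",cv2.resize(im[240:400,260:460],None,fx=4,fy=4,interpolation=2))
im=read_camera("top")[:,:,::-1]; cv2.imwrite("pics/top4.png",cv2.resize(im[200:350,110:310],None,fx=4,fy=4,interpolation=2))
```

```text
49 6.1833 [-0.5  0.7 -2. ] 4.44
58 6.525 [ 0.5  1.3 -2.1] 4.6
67 6.8667 [ 0.   0.1 -2.5] 4.61
76 7.2083 [-1.  -0.7 -2.5] 4.76
85 7.55 [ 0.7  1.1 -2.4] 4.2
94 7.8917 [-0.2 -0.7 -2. ] 4.26
103 8.2333 [ 0.4  0.7 -1.1] 4.9
112 8.575 [ 0.7  0.5 -3.1] 4.62
121 8.9167 [-0.  -0.4 -2.4] 4.36
130 9.2583 [ 0.1 -0.4 -2.2] 4.46
```

View pics/side4.png

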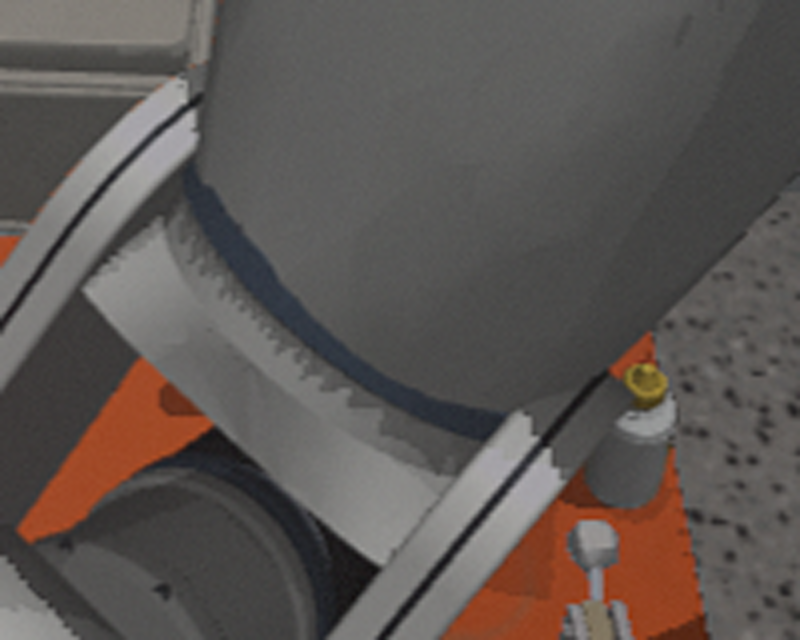

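View pics/top4.png

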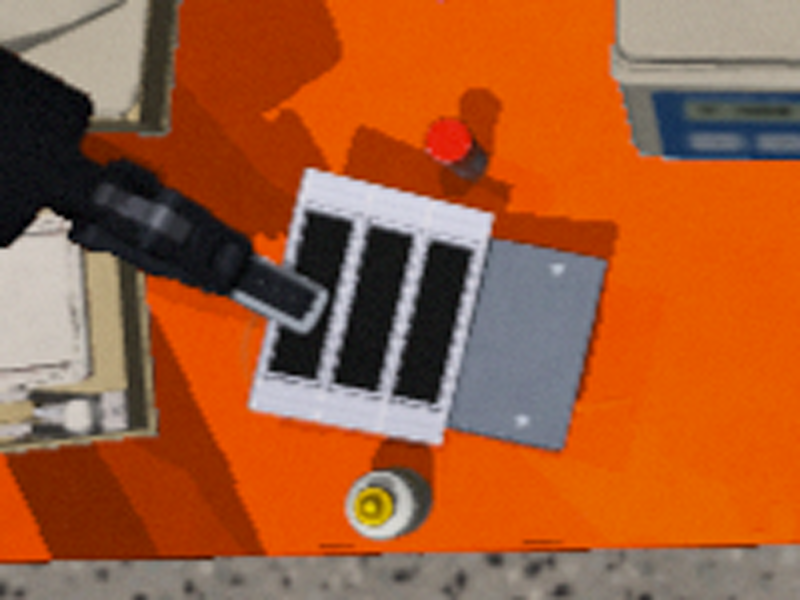

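Top view: pockets up, plate over the left leaf, tidy; bottle and vial unmoved. Before lowering the last 10°, I check the height of the spectrometer's lid under the wrist and the plate's pose.

Run:
```python
import chk;from chk import *
from workcell import *
def tri(s,t):
    f=lambda p:np.r_[proj("side",p)[0]-s,proj("top",p)[0]-t]
    r=least_squares(f,[500,300,50]);return r.x.round(),r.cost
print("bar end",tri((180+310/5,375+300/5),(10+478/5,140+230/5)),"bar near shoulder",tri((180+398/5,375+370/5),(10+465/5,140+280/5)))
print("W now",F.fk(get_joint_positions(),FP)[2].round(), "W end",F.fk(solve_ik(*wp(139.5,lift=0,v=V+3.3)),FP)[2].round())
# plate, top view: pocket face corners
chk.face=0
pt=np.array([(493,214),(308,170),(250,408),(440,444)])/4.+[110,200]-.37
chk.fit("top",pt,130,-5.6+5*np.cos(np.radians(150)))
```

```text
bar end (array([629., 310.,  81.]), np.float64(1.276520233597091)) bar near shoulder (array([609., 321.,  66.]), np.float64(1.8573102037486424))
W now [597. 374. 244.] W end [604. 401. 182.]
th s v dyaw nb [ 1.2896e+02  1.7400e+00  6.0000e-02  1.0000e-02 -9.2200e+00] res [ 0.1 -0.1 -0.  -0.6 -0.2  0.5  0.1  0.3]
```

Lid is ≤ 81 mm and the wrist stays at ~180, so there is room. Plate is centred (v = 0.1, yaw 0.01). Lowering slowly with a force check.

Run:
```python
from plan import *; from workcell import *
v=V+3.3
for d,l in((135,3.5),(138,2),(140,1),(140,.4),(140,-.2),(140,-.8),(140,-1.4)):
    movel(*wp(d,lift=l,v=v),vel=25); dwell(.15); f=get_contact_force();print(d,l,round(get_time(),2),f.round(1),get_wrist_torque().round(2))
    if f[2]>2: break
im=read_camera("top")[:,:,::-1]; cv2.imwrite("pics/top5.png",cv2.resize(im[200:350,110:310],None,fx=4,fy=4,interpolation=2))
```

```text
135 3.5 9.95 [ 0.1  0.7 -2.7] [ 0.74 -0.33 -0.02]
138 2 10.45 [-0.1  0.5 -2.3] [ 0.73 -0.39 -0.03]
140 1 10.88 [ 0.5  0.6 -1.6] [ 0.55 -0.32  0.06]
140 0.4 11.28 [2.3 2.3 1.3] [ 0.16 -0.05  0.09]
140 -0.2 11.68 [2.  5.  4.4] [-0.28  0.17 -0.05]
```

View pics/top5.png

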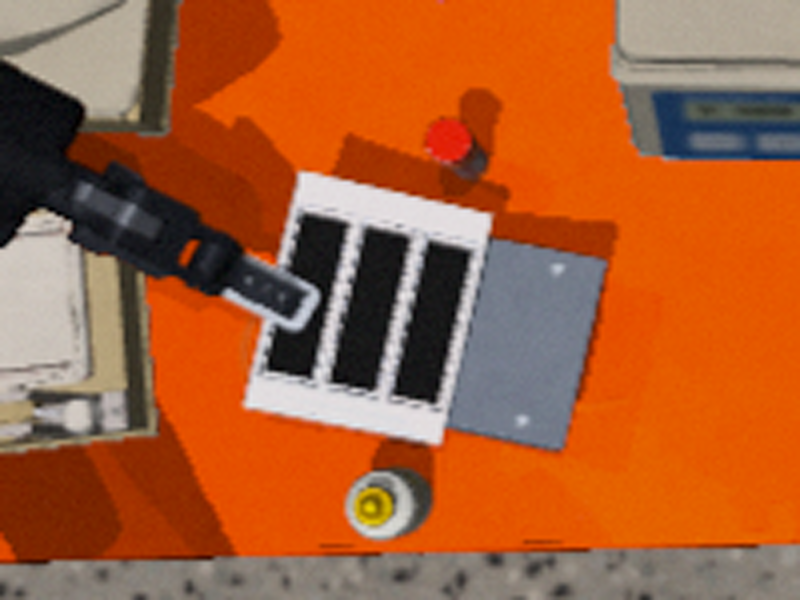

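The plate is seated (contact force reversed to +4 N). Releasing and backing straight out along the tool.

Run:
```python
from plan import *; from workcell import *
v=V+3.3
movel(*wp(140,lift=.4,v=v),vel=25)
ungrasp(); print(get_time(),get_width(),get_contact_force().round(1))
movel(*wp(140,lift=.4,v=v,back=50),vel=80)
P,r=wp(140,lift=.4,v=v,back=70)
movel(P,r,vel=80); movel(P+np.array([0,0,120]),r,vel=120)
print(get_time(),get_contact_force().round(1))
for n,a,b,c,d in(("side",240,400,260,460),("top",200,350,110,310)):
    im=read_camera(n)[:,:,::-1]; cv2.imwrite(f"pics/{n}6.png",cv2.resize(im[a:b,c:d],None,fx=4,fy=4,interpolation=2)); cv2.imwrite(f"pics/{n}6full.png",im)
```

```text
12.7333 85.40120356640583 [ 0.1  0.3 -0.7]
15.0583 [ 0.6 -0.   0.1]
```

View pics/top6.png

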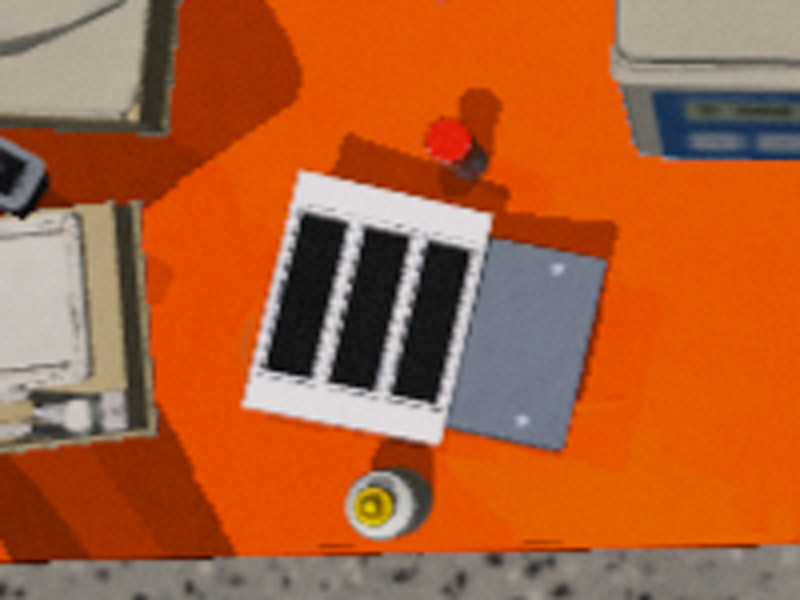

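View pics/side6.png

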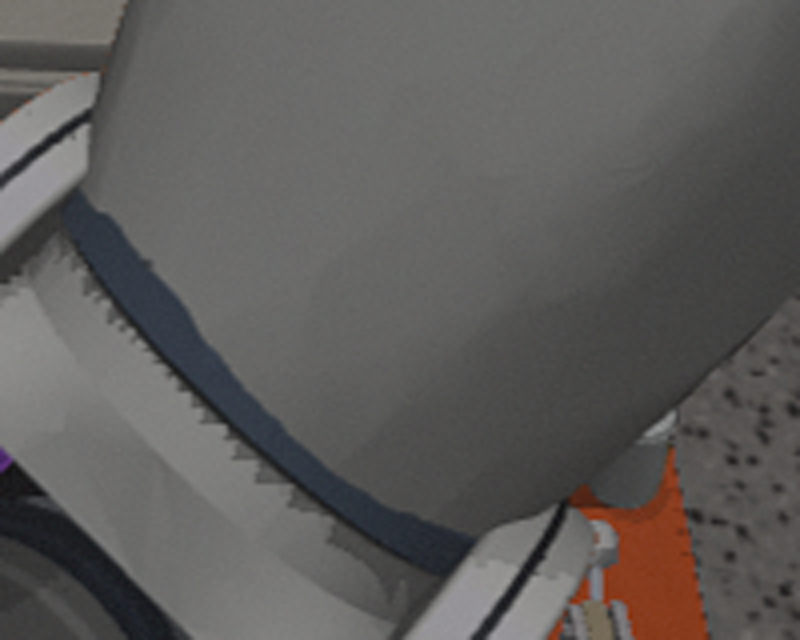

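Run:
```python
import chk;from chk import *
chk.face=0
pt=np.array([(493,214),(300,171),(244,407),(440,444)])/4.+[110,200]-.37
x=chk.fit("top",pt,140,-6)
f=np.radians(160);c=np.array([-np.cos(f),np.sin(f)])*(x[1]+45)+np.array([np.sin(f),np.cos(f)])*(3+x[4]);print("centre x",c[0])
a=cv2.imread("pics/top0.png").astype(int);b=cv2.imread("pics/top6full.png").astype(int)
d=(abs(a-b).sum(2)>90).astype(np.uint8)
cv2.imwrite("pics/diff.png",cv2.addWeighted(b.astype(np.uint8),.5,cv2.merge([d*255]*3),.5,0))
```

```text
th s v dyaw nb [ 1.4623e+02 -1.2200e+00  5.0000e-02  1.0000e-02 -5.8700e+00] res [ 0.  -0.1 -0.1  0.  -0.1 -0.1  0.2  0.2]
centre x 40.160582378498745
```

View pics/diff.png

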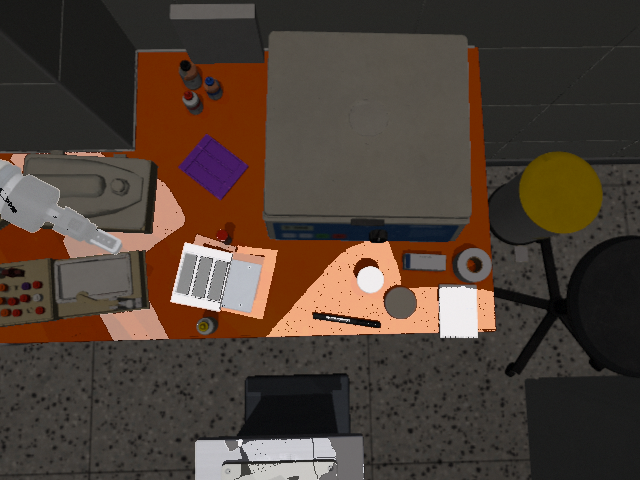

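Bystanders all in place (differences are only shadows, plate and arm). The one-view tilt estimate of 146° is weak, since the top view barely sees tilt. I'll clear the arm from the side view and check properly.

Run:
```python
from plan import *; from workcell import *
q=np.array(get_joint_positions());print(q.round(2),get_time())
for q in(q,np.array([.58,-.1,2.1,-.2,1.14,-.2]),np.array([-.9,-.1,2.1,0,1.14,0])):
    E,K,Wc,T,t=F.fk(q,FP);print(E.round(),Wc.round(),T.round())
```

```text
[ 0.63  0.88  1.33 -0.48  2.08 -0.5 ] 15.1583
[354. 256. 682.] [637. 461. 324.] [495. 205. 222.]
[-57. -37. 890.] [291. 191. 613.] [324. 145. 308.]
[-42.  54. 890.] [ 216. -273.  613.] [ 217. -273.  303.]
```

Run:
```python
from plan import *; from workcell import *
move_joints([.58,-.1,2.1,-.2,1.14,-.2]); move_joints([-.9,-.1,2.1,0,1.14,0])
print(get_time(),get_contact_force().round(1))
for n,a,b,c,d in(("side",260,390,300,440),("top",240,330,150,290)):
    im=read_camera(n)[:,:,::-1]; cv2.imwrite(f"pics/{n}7.png",cv2.resize(im[a:b,c:d],None,fx=5,fy=5,interpolation=2)[:600])
```

```text
18.0333 [-0.2  0.   0.3]
```

View pics/side7.png

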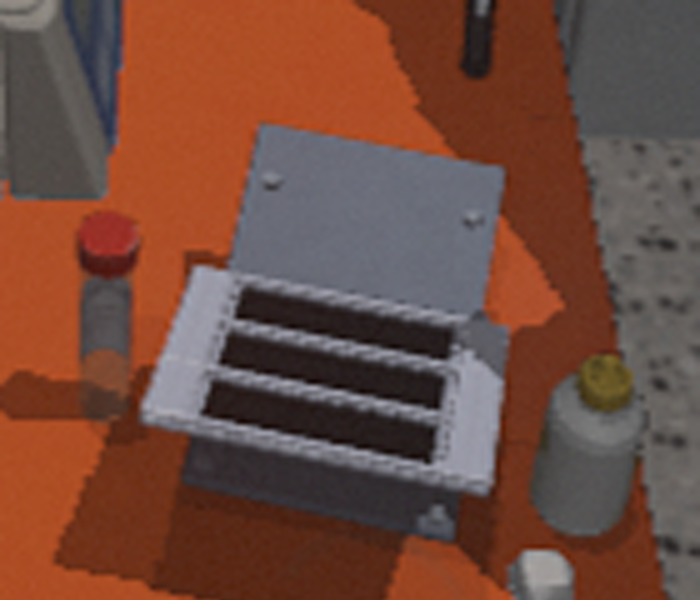

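View pics/top7.png

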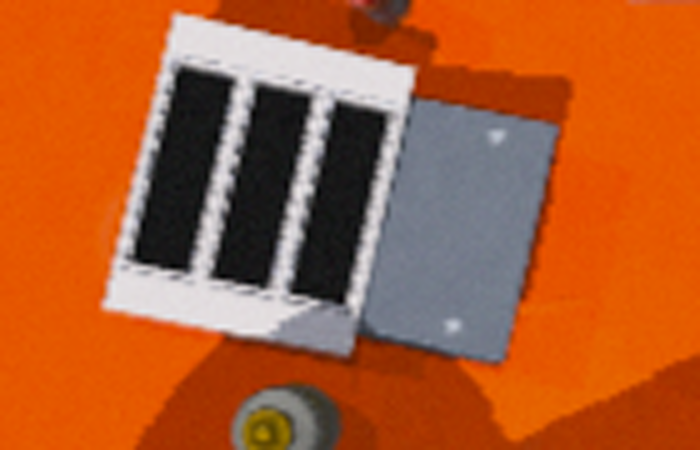

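Run:
```python
import chk;from chk import *
chk.face=0
ps=px([(195,266),(143,422),(490,494),(510,324)],np.array([300,260]))
pt=px([(417,67),(174,13),(103,307),(353,355)],np.array([150,240]))
x=chk.fit2(ps,pt,140)
f=np.radians(20+x[0]);c=np.array([-np.cos(f),np.sin(f)])*(x[1]+45)+np.array([np.sin(f),np.cos(f)])*(3+x[4]);print("centre x",c[0])
```

```text
th s v dyaw nb [ 1.4357e+02 -8.6000e-01 -5.0000e-02  1.0000e-02 -7.4400e+00] res [-0.1 -0.3 -0.5  0.   0.3  0.  -0.   0.2 -0.1 -0.1  0.1 -0.1  0.3  0.3
 -0.3  0.1]
centre x 41.077800155585884
```

Run:
```python
import chk;from chk import *
chk.face=0
ps=px([(195,266),(143,422),(490,494),(510,324)],np.array([300,260]))
pt=px([(417,67),(174,13),(103,307),(353,355)],np.array([150,240]))
o=np.array([off[0],off[1],0])
for th in(138,140,142,144):
    def f(p):
        c=corners(th,p[0],p[1],p[3],p[2])
        return np.concatenate([proj(n,c[i]+sg*o)[0]-q[i] for n,q,sg in(("side",ps,-1),("top",pt,1)) for i in range(4)])
    r=least_squares(f,[0,0,0,-6],x_scale=[5,5,.05,2]);print(th,r.x.round(2),"rms px",np.sqrt((r.fun**2).mean()).round(2))
```

```text
138 [-0.37 -0.03  0.01 -2.8 ] rms px 1.17
140 [-0.49 -0.04  0.01 -4.48] rms px 0.76
142 [-0.68 -0.04  0.01 -6.15] rms px 0.38
144 [-0.92 -0.05  0.01 -7.79] rms px 0.23
```

The free edge's end face points at the side camera, so my side picks there may be its lower rim. Checking an enlargement.

Run:
```python
import cv2
im=cv2.imread("pics/side7.png")
cv2.imwrite("pics/side7z.png",cv2.resize(im[380:510,120:520],None,fx=2,fy=2,interpolation=2))
```

```text
(no output)
```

View pics/side7z.png

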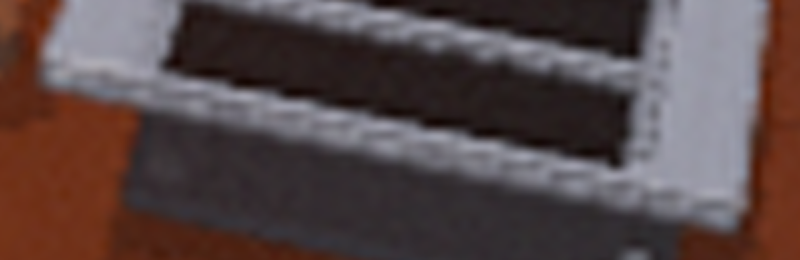

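Run:
```python
import chk;from chk import *
chk.face=0
ps=px([(195,266),(145,409),(493,479),(510,324)],np.array([300,260]))
pt=px([(417,67),(174,13),(103,307),(353,355)],np.array([150,240]))
x=chk.fit2(ps,pt,140)
from workcell import *
print(get_time(),abs(np.array(get_dq())).max())
```

```text
th s v dyaw nb [ 1.4022e+02 -3.1000e-01  3.0000e-02  1.0000e-02 -7.5900e+00] res [-0.1 -0.3 -0.5 -0.1  0.3  0.2 -0.   0.2 -0.2 -0.1  0.2 -0.2  0.3  0.5
 -0.3  0.2]
18.1333 0.003710269206439416
```

With the upper rim picked, the tilt is 140.2° for a nominal 140°, v = 0.0 mm, yaw 0.01 rad, edge in the valley. Handing in.

```bash
python3 -c "
from workcell import *
finish_job(); print(get_time())"
```

```text
the job is handed in; nothing more can be done
the job is handed in; nothing more can be done
```

The slide plate now lies flat on the left leaf with its pockets up, and I handed the job in at about 18 s of the 40 s allowed. I gripped its overhanging edge, swung it over the valley with the edge raised about 5 mm, lowered it until it touched at about 4 N, then released it and moved the arm clear.

**Last checks from both cameras:**
- **Tilt:** turned 140.2° of a nominal 140°, so the slope is within a degree of the leaf's.
- **Position:** 0.0 mm off centre along the valley and 0.01 rad out of parallel. Its centre is about 41 mm from the valley line, and the lower edge is in the valley.
- **Bystanders:** none had visibly moved in the top picture; the arm hid parts of the view to the left.
- **Contact:** the gripper was away from everything and its force reading was about zero.

**What disagreed:**
- **Tilt:** the first fits read 146° from the top camera alone and 143.6° from both. I had picked the lower rim of the free edge in the side picture, and using the upper rim gave 140.2°. The height still came out about 1.6 mm below nominal, which is within the calibration error.
- **Start of the grip:** the plate sat about 5° below the jaws' plane. It lined up once the edge was lifted clear of the valley.

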